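# Hold the hidden bolt head so the lock nut can be tightened

### The arm

A 6-joint arm with a two-finger parallel gripper is mounted at the origin on the work surface; the furniture and walls round the work are solid. World frame = base frame: x ahead of the robot, y to its left, z up, the work surface at z = 0. Lengths are in m, angles in rad, forces in N, time in s.
With the tool pointing down it reaches from about 0.375 to 0.9 m from the base axis. Payload 3.1 kg.
Tool frame: the origin (TCP) lies midway between the tips of the shut fingers; the grasp point (between the pads) lies 19 mm behind it; z points along the fingers, y is the line along which they close (so a half turn about z gives the same grasp; the last joint's range is limited). The gripper opens to 85 mm and grips with 20 to 120 N. Pads are 22 mm wide; open, the fingers measure 114 mm over their backs; the gripper's body (76 mm by 85 mm) begins 54 mm behind the grasp point. The pads swing forward as they close: fully open they stand 13 mm farther back than shut.
Start: joints at [-0.178, 0.527, 1.433, -0, 1.181, -0.178], TCP at [0.625, 0, 0.231] pointing down, gripper open.
Joint ranges: [-3.08, 3.08], [-0.75, 2.2], [0.22, 2.44], [-1.43, 4.57], [0, 2.65], [-2.85, 2.85]. Speed limits (rad/s): [2.79, 2.79, 3.14, 3.14, 3.14, 3.14].

### API

Orientations are given as a unit quaternion [x, y, z, w].
In Python, from station import manip gives the robot as it stands.
- The arm moves only by the tool step_arm, never from a script. Its argument "targets" is text: rows parted by semicolons, each of 4 numbers parted by spaces: the shift along the tool's x, y, z in mm, then the turn about the tool's z in degrees. A call has 1 to 12 rows; each row is the pose to reach, as a shift and turn from the pose commanded when the call began, along the tool's axes at that moment; what a row does not reach only later rows make up. A row lasts 1/10 s, in which the tool goes at most 50 mm and 8.59 degrees, less where a joint would pass 70% of its speed; a pose out of reach is approached as far as the arm can. A call with a gripper value outside its range is refused whole. "gripper" is the closure, from 0 (fully open) to 1 (shut), set as the call begins (left out, the last holds). The fingers move at their own pace and stop on an object; "squeeze" is the grip in N (left out, the last holds). Time passes only in rows, so rows that repeat a pose let the fingers close. It gives the time, the measured TCP pose, the force, the opening and the grip force at its end, in the units of the state.
- manip.sense(): the state, without advancing time (a new reading comes with each control period).
- manip.snapshot(name): name is "scene" or "side" or "wrist"; returns the picture (400x640x3 uint8, red, green, blue); there is no depth.
- manip.get_calibration(name): a dict with "fov_y" (degrees; the focal length in pixels is half the picture's height over the tangent of half this angle, whatever the lens; pixels are square), "cx", "cy" (the principal point, pixels), "k1" (the pictures are not rectified: a ray, as slopes to the right and down, at radius r is drawn at 1 + k1 r^2 times it, then the intrinsics apply), "extrinsics" (4x4, takes a point from camera to world coordinates); the wrist camera has in their place "tool_from_camera" (4x4, takes a point from camera to tool coordinates, whose origin is the TCP and whose axes are the flange's). Camera axes: x right, y down, z forward; pixel columns grow to the right and rows downward; lengths in m; the calibration is good to about 2 mm. A picture is of the moment at which its call begins: read the wrist's pose just before it. get_calibration takes no time and is no camera call.
- manip.sign_off(): hands the job in; it is judged then, once.
Trained networks look in the newest picture that a camera, given by its name, has taken for a name from the list of things; names that differ only in an ending like _2 or _b are one class to them, and where a whole thing is asked for, a point or a joint stands for the part that bears it (a point fixed in the world has none). Each returns a list of dicts, best first, with "p" (0 to 1); they miss things now and then, are a little off and sometimes report something else, mostly with a low value. They report only what shows in the picture. A call takes as long as a camera call. They do not tell look-alikes from the thing itself.
- manip.recognise(camera, query): "position" ([column, row] in pixels, amid what is visible of it).
- manip.masks_of(camera, query): "pixels" (400x640 bool, what is visible of it) and "position" ([column, row] in pixels, amid what is visible of it).
- manip.mark_of(camera, query): "position" ([column, row] in pixels: a listed point, or the origin of a listed thing).
The state is a dict: "t": time; "q": joint angles; "qd": joint speeds; "tau": joint torques, N m; "tcp_pos": TCP position; "tool_rot": TCP orientation; "force": force on the tool from outside, world axes, zero at the start; "ft_torque": the same for the moment, N m; "finger_gap": opening from 0.0 (shut) to 1.0 (fully open); "gripper_force": force on a finger pad.
Only numpy, scipy, OpenCV 4.12 (cv2) and the standard library are available. Lean on these libraries where they do the work, as an engineer would, in place of code of your own. Each camera call takes 0.05 s, during which the arm holds its last target. There are 200 camera calls.

### The job

A spring keeps turning the bolt of the blue bracket off its mark. Reach down into the gap behind the bracket's front plate, grip the steel hex bolt head between both fingers, turn it back until the red pointer stands straight up at the white mark, and finish while still holding the bolt there, so that its lock nut can be tightened. Leave the brown jar, the wax tin and the grey rubbing stone standing where they are.

Things in the scene. Friction and masses are not known exactly. Their poses are not given: they have to be found in the camera images.
- bracket: Blue steel bracket fixed to the table. Origin: on the table top below the middle of the bolt head; x axis level along the bolt, away from the robot, y to the left, z up. Base plate 10 mm thick, x -70 to +80, y -50 to +50 mm. The gap between front plate and spring barrel is 52 mm wide (x -26 to +26), open above and at both y ends; the bolt head is in its middle.
- plate_mark (a point): Middle of the top edge of the front plate's face towards the robot, with the white mark, 130 mm above the table. The plate is 6 mm thick (bracket x -32 to -26 mm) and 76 mm wide (y -38 to +38).
- barrel_face (a point): Centre of the face, towards the gap, of the fixed aluminium spring barrel: 68 mm in diameter along the bolt axis, bracket x 26 to 73 mm, top 129 mm above the table. A 24 mm brass boss stands out from it to x 12 mm.
- bolt: Bolt; turns about its x axis, which is the bracket's x axis, 95 mm above the table. Origin: middle of the steel hex head, 30 mm across flats, 34.6 across corners, 18 long (x -9 to +9), on a 16 mm shank. z points to the yellow-painted corner and along the red pointer; flats at y +15 and -15 mm and at every 60 degrees. Pointer upright: axes parallel to the bracket's.
- pointer_tip (a point): Tip of the red pointer on the bolt's front end, before the plate, 27 mm from the axis (pointer and brass lock nut cannot be touched). At the start it rests 0.25 to 0.5 rad from upright, turned about +x: to the right as the robot sees it. A torsion spring of 0.3 N m per rad pulls the bolt back to that rest angle whenever let go, so holding it upright takes up to 0.15 N m.
- head_left: The half of the hex head on the bolt's +y side, turns with the bolt; origin and axes as bolt.
- head_right: The half of the hex head on the bolt's -y side, turns with the bolt; origin and axes as bolt.
- umber: Bystander: brown pigment jar with black lid, 48 mm in diameter, 66 mm high, standing in front of the bracket to its left. Origin: centre of its underside, z up.
- wax: Bystander: round wax tin, green and white with a grey lid, 67 mm in diameter, 44 mm high, standing left of the bracket. Origin: centre of its underside, z up.
- rub: Bystander: grey rubbing stone, 26x68x22 mm, lying in front of the bracket to its right. Origin: centre of its underside, long side along its y, z up.
Mind the look-alikes: they are no part of the job. There is more than one size of the bracket; the job needs the smaller.

How it is judged:
On the way:
1. the bolt head is gripped between both fingers (contact force between the fingers and head_left above 2 N and contact force between the fingers and head_right above 2 N), for 0.2 s.
At the end, for the whole second after the job is handed in: The pointer (the bolt's z axis) is within 0.1 rad of upright and still, while the fingers grip the hex head from both sides with more than 3 N on each half, the grasp point within 40 mm of the head's middle; jar, tin and rubbing stone are upright within 20 mm of where they stood (angle between the z axis of bolt and the z axis of bracket, either way round below 0.1 rad and contact force between the fingers and head_left above 3 N and contact force between the fingers and head_right above 3 N and distance between the grasp point and bolt below 0.04 m and angular speed of bolt below 0.1 rad/s and distance of each of umber, wax, rub from where it was at the start of the episode below 0.02 m and angle between each of umber, wax, rub's own z axis and vertical below 0.2 rad); the arm keeps its last pose, push and grip.
It fails at once if the jar, the wax tin or the rubbing stone is pushed more than 20 mm away or tipped (distance of any of umber, wax, rub from where it was at the start of the episode above 0.02 m or angle between any of umber, wax, rub's own z axis and vertical above 0.3 rad).
It also fails if it takes over 35 s, if anything falls off the work surface, if the arm or the gripper's body presses on something with over 40 N, if the wrist force passes 120 N, or if a joint passes its speed limit or range.

## Working session

There is one attempt and no reset: what is moved stays moved. The work goes in short steps, Python scripts to look and compute and a tool call to move; the robot and the scene stay as the last step left them, time stands still between calls to the robot, and variables do not carry over. Pictures are saved under pics/ and viewed, at most 10 in all, crops included, and the job is handed in when it is done.

Besides the shell and the picture viewer there is one more tool, called as name(argument=value, ...) on one line, values as JSON. step_arm: Moves the arm, as the interface text tells. Its arguments: {"type":"object","properties":{"targets":{"type":"string"},"gripper":{"type":"number"},"squeeze":{"type":"number"}},"required":["targets"]}

```bash
mkdir -p pics; cat > h.py <<'E'
import numpy as np, cv2
from station import manip
from scipy.spatial.transform import Rotation as R
def snap(c,n):
    s=manip.sense(); im=manip.snapshot(c); cv2.imwrite(f'pics/{n}.png',cv2.cvtColor(im,cv2.COLOR_RGB2BGR)); return s
def cam(c,s=None):
    k=manip.get_calibration(c); f=200/np.tan(np.radians(k['fov_y'])/2)
    if 'extrinsics' in k: T=np.array(k['extrinsics'])
    else:
        W=np.eye(4); W[:3,:3]=R.from_quat(s['tool_rot']).as_matrix(); W[:3,3]=s['tcp_pos']; T=W@np.array(k['tool_from_camera'])
    return k,f,T
def ray(c,px,s=None):
    k,f,T=cam(c,s); K=np.array([[f,0,k['cx']],[0,f,k['cy']],[0,0,1.]])
    d=(np.array(px,float)-[k['cx'],k['cy']])/f; u=d.copy()
    for _ in range(20): u=d/(1+k['k1']*(u@u))
    v=T[:3,:3]@np.array([u[0],u[1],1]); return T[:3,3],v/np.linalg.norm(v)
def atz(c,px,z,s=None):
    o,v=ray(c,px,s); return o+v*(z-o[2])/v[2]
def tri(rs):
    A=0;b=0
    for o,v in rs:
        P=np.eye(3)-np.outer(v,v); A=A+P; b=b+P@o
    p=np.linalg.solve(A,b); return p,[np.linalg.norm((np.eye(3)-np.outer(v,v))@(p-o)) for o,v in rs]
E
python3 - <<'E'
from h import *
Z=dict(plate_mark=.13,barrel_face=.095,bolt=.095,pointer_tip=.12,bracket=0,umber=0,wax=0,rub=0)
for c in ['scene','side','wrist']:
    s=snap(c,c+'0')
    for n,z in Z.items():
        for d in manip.mark_of(c,n)[:3]:
            print(c,n,round(d['p'],2),np.round(d['position']),np.round(atz(c,d['position'],z,s),3))
a=[cv2.imread(f'pics/{c}0.png') for c in ['scene','side']]
cv2.imwrite('pics/both.png',cv2.resize(np.vstack(a),(480,600)))
print(manip.sense())
E
```

```text
scene plate_mark 0.82 [324. 160.] [0.547 0.142 0.13 ]
scene plate_mark 0.65 [443. 212.] [ 0.603 -0.177  0.13 ]
scene barrel_face 0.95 [332. 152.] [0.607 0.166 0.095]
scene barrel_face 0.79 [445. 200.] [ 0.665 -0.15   0.095]
scene barrel_face 0.56 [325. 159.] [0.576 0.165 0.095]
scene bolt 0.9 [444. 210.] [ 0.637 -0.164  0.095]
scene bolt 0.43 [330. 159.] [0.585 0.156 0.095]
scene pointer_tip 0.73 [445. 224.] [ 0.585 -0.194  0.12 ]
scene pointer_tip 0.47 [327. 166.] [0.544 0.129 0.12 ]
scene bracket 0.58 [327. 185.] [0.573 0.155 0.   ]
scene bracket 0.57 [432. 242.] [ 0.605 -0.17   0.   ]
scene umber 0.66 [280. 211.] [0.423 0.19  0.   ]
scene wax 0.76 [275. 159.] [0.548 0.331 0.   ]
scene rub 0.52 [346. 234.] [0.481 0.009 0.   ]
side plate_mark 0.92 [319. 180.] [0.547 0.152 0.13 ]
side plate_mark 0.73 [428. 240.] [ 0.611 -0.156  0.13 ]
side plate_mark 0.23 [332. 259.] [ 0.419 -0.089  0.13 ]
side barrel_face 0.74 [336. 182.] [0.606 0.163 0.095]
side barrel_face 0.64 [439. 233.] [ 0.679 -0.133  0.095]
side bolt 0.6 [432. 245.] [ 0.638 -0.15   0.095]
side bolt 0.55 [328. 184.] [0.583 0.1
[... 910 characters left out ...]
1 -0.   ]
{'t': 1.35, 'q': array([-1.78530106e-01,  5.27523666e-01,  1.43270440e+00,  2.62308064e-06,
        1.18140855e+00, -1.78494336e-01]), 'qd': array([-0.00061989,  0.00110837, -0.0014593 , -0.00058437, -0.00066899,
        0.00199383]), 'tau': array([ 5.30049401e-04, -4.42322874e+01, -1.78416842e+01, -3.47543310e-04,
        8.71868597e-04, -7.11762212e-06]), 'tcp_pos': array([6.24971621e-01, 1.65001853e-05, 2.31294440e-01]), 'tool_rot': array([ 7.07119779e-01,  7.07093782e-01, -1.15387616e-05, -1.87469430e-05]), 'force': array([-0.57313127, -0.16206719,  0.16810774]), 'ft_torque': array([ 0.03358412, -0.09513278, -0.0771711 ]), 'gripper_force': 0.0, 'finger_gap': 0.9991887436484569}
```

View pics/scene0.png

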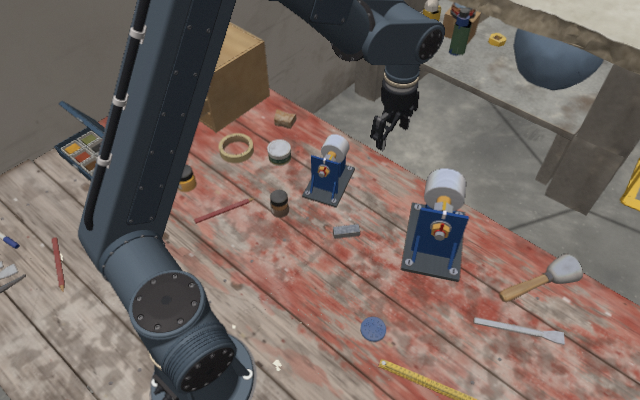

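View pics/side0.png

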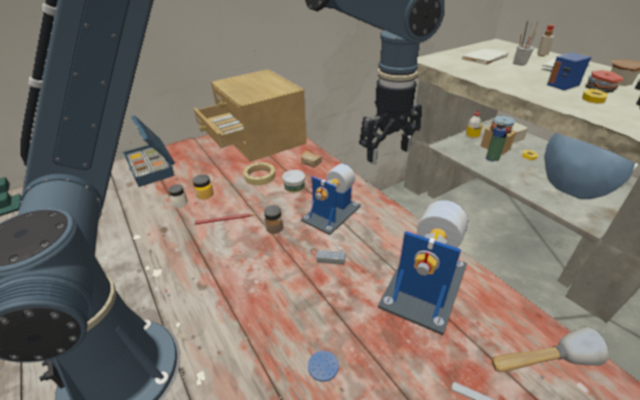

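The scene shows two brackets. The smaller is at about (327,170) in scene and (330,200) in side, with the jar, tin and stone around it. It sits near world (0.583, 0.157) with a yaw of about 16°. I'll move above it, aligned.

step_arm(targets="20 -5 -10 8.2; 40 -10 -20 16.4; 60 -15 -30 24.6; 80 -20 -40 32.8; 100 -25 -40 41; 120 -30 -40 49.2; 140 -35 -40 57.4; 158 -42 -40 65.6; 158 -42 -40 74; 158 -42 -40 74; 158 -42 -40 74", gripper=0)

```text
t: 2.45
tcp_pos: [0.5831, 0.1579, 0.2713]
tool_rot: [0.99, 0.141, 0.0, 0.0]
force: [-0.1, 0.5, -0.6]
finger_gap: 1.004
gripper_force: 0.0
```

```bash
python3 - <<'E'
from h import *
Z=dict(plate_mark=.13,barrel_face=.095,bolt=.095,pointer_tip=.12,bracket=0)
print(np.round(manip.get_calibration('wrist')['tool_from_camera'],3))
pos={}
for c in ['scene','side','wrist']:
    s=snap(c,c+'1')
    for n,z in Z.items():
        for d in manip.mark_of(c,n)[:3]:
            p=atz(c,d['position'],z,s)
            if p[1]>.07: 
                print(c,n,round(d['p'],2),np.round(d['position']),np.round(p,3)); pos.setdefault(n,{}).setdefault(c,ray(c,d['position'],s))
for n in pos: 
    if len(pos[n])>1: print(n,list(pos[n]),*[np.round(x,4) for x in tri(pos[n].values())])
print(s['tcp_pos'],s['tool_rot'],s['q'])
E
```

```text
[[-0.001 -0.951 -0.308  0.077]
 [ 1.    -0.002  0.001  0.001]
 [-0.001 -0.308  0.951 -0.143]
 [ 0.     0.     0.     1.   ]]
scene plate_mark 0.8 [326. 159.] [0.554 0.142 0.13 ]
scene barrel_face 0.85 [330. 154.] [0.598 0.166 0.095]
scene bolt 0.56 [325. 162.] [0.569 0.157 0.095]
scene pointer_tip 0.59 [327. 168.] [0.538 0.125 0.12 ]
scene bracket 0.82 [329. 184.] [0.581 0.152 0.   ]
scene bracket 0.18 [279. 213.] [0.417 0.187 0.   ]
side plate_mark 0.82 [324. 179.] [0.56 0.15 0.13]
side barrel_face 0.86 [336. 182.] [0.606 0.161 0.095]
side bolt 0.48 [331. 189.] [0.577 0.143 0.095]
side pointer_tip 0.69 [324. 190.] [0.54  0.119 0.12 ]
side bracket 0.79 [334. 212.] [0.595 0.156 0.   ]
wrist plate_mark 0.61 [318. 220.] [0.548 0.143 0.13 ]
wrist barrel_face 0.58 [319. 156.] [0.604 0.158 0.095]
wrist bolt 0.64 [318. 182.] [0.577 0.151 0.095]
wrist pointer_tip 0.71 [316. 181.] [0.583 0.155 0.12 ]
wrist pointer_tip 0.67 [325. 229.] [0.536 0.131 0.12 ]
wrist bracket 0.62 [315. 163.] [0.577 0.153 0.   ]
plate_mark ['scene', 'side', 'wrist'] [0.5517 0.1416 0.1357] [0.0028 0.0025 0.0027]
barrel_face ['scene', 'side', 'wrist'] [0.6022 0.161  0.0954] [0.0065 0.0031 0.0036]
bolt ['scene', 'side', 'wrist'] [0.5759 0.1527 0.0914] [0.0078 0.0061 0.0025]
pointer_tip ['scene', 'side', 'wrist'] [0.5685 0.1533 0.0814] [0.0051 0.0074 0.005 ]
bracket ['scene', 'side', 'wrist'] [0.5817 0.1505 0.0065] [0.0043 0.0079 0.0049]
[0.58301214 0.15796057 0.27132759] [9.90266319e-01 1.39185549e-01 1.54324079e-05 5.71569002e-06] [ 7.97759436e-02  4.56938468e-01  1.44079427e+00 -1.00994088e-05
  1.24382842e+00  1.37129769e+00]
```

View pics/wrist1.png

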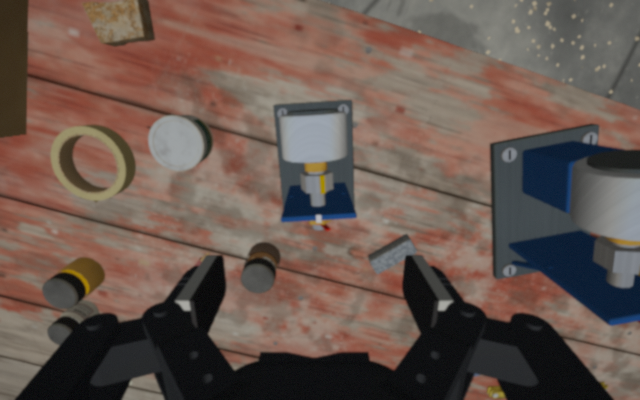

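The wrist picture shows the small bracket's front plate edge from about (282,220) to (356,216), with the bolt head at (318,183). The hand sees it turned by 2–3°. I'll measure pose from that edge.

```bash
cat > edge.py <<'E'
from h import *
def meas(name,c0,c1,r0,r1):
    s=snap('wrist',name); im=cv2.imread(f'pics/{name}.png').astype(int)
    b=(im[...,0]>im[...,2]*1.6)&(im[...,0]>im[...,1]*1.3)&(im[...,0]>50)
    roi=np.zeros_like(b); roi[r0:r1,c0:c1]=1; b&=roi
    n,l,st,_=cv2.connectedComponentsWithStats(b.astype('uint8')); i=1+st[1:,4].argmax(); b=l==i
    print('bbox',st[i])
    cols=np.where(b.any(0))[0]; low=np.array([np.where(b[:,c])[0].max() for c in cols])
    P=np.array([atz('wrist',(c,r+.5),.13,s) for c,r in zip(cols,low)])
    k=slice(4,-4); m=np.polyfit(cols[k],low[k],1); good=abs(np.polyval(m,cols)-low)<1.5
    e=np.polyfit(cols[good],low[good],1)
    L,Rr=[atz('wrist',(c,np.polyval(e,c)+.5),.13,s) for c in (cols[0]-.5,cols[-1]+.5)]
    y=L-Rr; w=np.linalg.norm(y); y/=w; x=np.array([y[1],-y[0],0]); mid=(L+Rr)/2; o=mid+.032*x
    print('width',w,'yaw deg',np.degrees(np.arctan2(x[1],x[0])),'mid',mid,'origin',o)
    Rt=R.from_quat(s['tool_rot']).as_matrix()
    print('bolt in tool mm',1000*Rt.T@(np.r_[o[:2],.095]-s['tcp_pos']),'bracket x in tool deg',np.degrees(np.arctan2(*(Rt.T@x)[[1,0]])))
E
python3 -c "
from edge import *
meas('w2',265,370,90,240)"
```

```text
bbox [ 282  183   74   39 1728]
width 0.07346275578643238 yaw deg 19.482554185867215 mid [0.54891138 0.14266018 0.13      ] origin [0.57907916 0.15333282 0.13      ]
bolt in tool mm [ -5.0427562    3.46008458 176.29843403] bracket x in tool deg -3.478485548497595
```

step_arm(targets="-5 3.5 25 -3.5; -5 3.5 50 -3.5; -5 3.5 70 -3.5; -5 3.5 80 -3.5; -5 3.5 80 -3.5; -5 3.5 80 -3.5; -5 3.5 80 -3.5", gripper=0.53, squeeze=40)

```text
t: 4.1
tcp_pos: [0.5801, 0.1534, 0.1926]
tool_rot: [0.986, 0.169, 0.001, 0.0]
force: [-0.0, 0.3, -0.6]
finger_gap: 0.471
gripper_force: 0.0
```

```bash
python3 - <<'E'
from edge import *
meas('w3',200,450,60,330)
s=manip.sense(); print(s['finger_gap'],s['tcp_pos'],s['force'])
for n,z in dict(plate_mark=.13,bolt=.112,pointer_tip=.12,barrel_face=.095).items():
    for d in manip.mark_of('wrist',n)[:2]: print(n,d['p'],d['position'],atz('wrist',d['position'],z,s))
E
```

```text
bbox [ 267  200   92   55 3248]
width 0.06854624016635255 yaw deg 17.77958681161589 mid [0.54896153 0.14263021 0.13      ] origin [0.57943315 0.15240161 0.13      ]
bolt in tool mm [-1.23477067  0.6632436  97.55892491] bracket x in tool deg 1.7242779659123793
0.46726685506556964 [0.5800494  0.15341319 0.1925954 ] [ 1.19674103 -0.95523701  0.25829947]
plate_mark 0.56 [313.2, 255.8] [0.54743438 0.14161257 0.13      ]
plate_mark 0.55 [313.8, 199.2] [0.58948092 0.15596714 0.13      ]
bolt 0.85 [313.2, 200.1] [0.58311915 0.15417511 0.112     ]
pointer_tip 0.75 [322.7, 268.4] [0.53425108 0.12897641 0.12      ]
pointer_tip 0.27 [311.1, 199.7] [0.58538499 0.15661096 0.12      ]
barrel_face 0.66 [314.1, 169.5] [0.60227324 0.16015936 0.095     ]
barrel_face 0.17 [310.4, 200.1] [0.57707117 0.15448624 0.095     ]
```

View pics/w3.png

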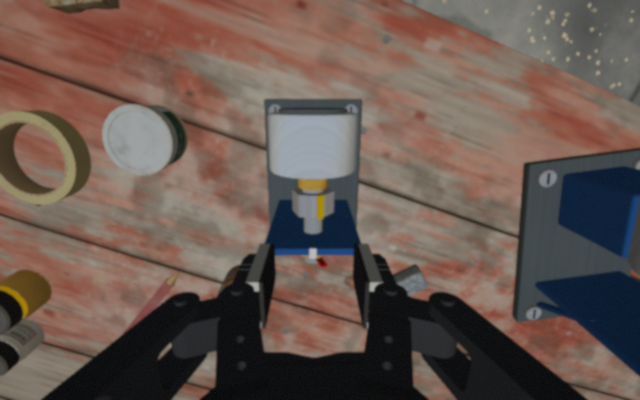

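The plate, bolt and fingers are well aligned (bolt and mark at column 313, fingers centred on 315). The yellow corner is turned to the right. I'll descend with the left finger just outside the left flat, so it cams the head round.

step_arm(targets="0 4 20 0; 0 4 40 0; 0 4 60 0; 0 4 75 0; 0 4 82 0; 0 4 86 0; 0 4 90 0; 0 4 94 0; 0 4 98 0; 0 4 98 0")

```text
t: 5.35
tcp_pos: [0.5805, 0.1499, 0.0933]
tool_rot: [0.986, 0.169, 0.0, -0.0]
force: [-0.1, 0.9, 0.8]
finger_gap: 0.47
gripper_force: 0.7
```

```bash
python3 - <<'E'
from h import *
snap('scene','s4'); s=manip.sense(); print(s['tcp_pos'],s['force'],s['ft_torque'],s['finger_gap'])
snap('side','d4'); snap('wrist','w4')
a=[cv2.resize(cv2.imread('pics/s4.png')[120:220,270:390],(480,400)),cv2.resize(cv2.imread('pics/d4.png')[140:240,270:350],(320,400))]
cv2.imwrite('pics/c4.png',np.hstack(a))
E
```

```text
[0.58053362 0.14984313 0.09346483] [0.48037215 1.98253367 1.16389134] [0.26695991 0.00405285 0.01750372] 0.4700880801019208
```

View pics/c4.png

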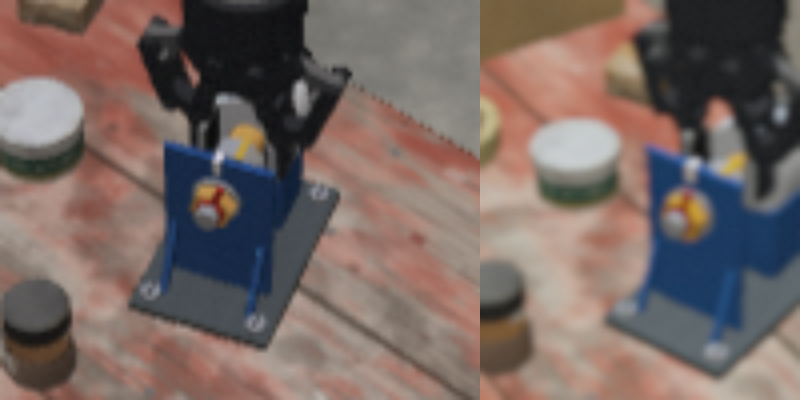

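View pics/w4.png

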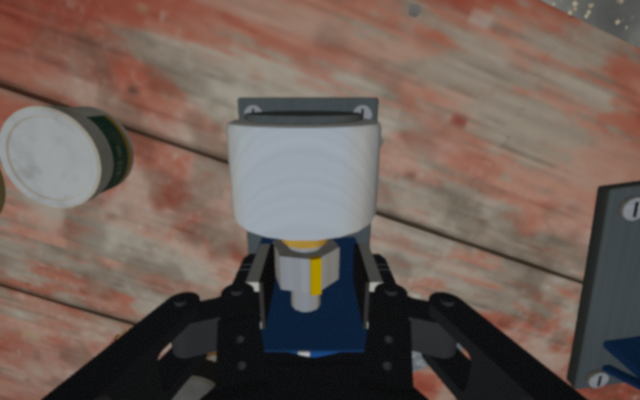

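The head (columns 276–338) lies between the pads, with the left pad (272) nearly touching. Now I'll press sideways with the left finger and stroke down.

step_arm(targets="0 1 0 0; 0 1.5 1 0; 0 2 3 0; 0 2 5 0; 0 2 7 0; 0 2 9 0; 0 2 11 0; 0 2 11 0")

```text
t: 6.3
tcp_pos: [0.5805, 0.1492, 0.0827]
tool_rot: [0.986, 0.169, -0.0, -0.001]
force: [-1.8, 6.2, 4.1]
finger_gap: 0.468
gripper_force: 3.2
```

```bash
cat > look.py <<'E'
from h import *
import sys
n=sys.argv[1]
snap('scene','s'+n); s=manip.sense(); Rt=R.from_quat(s['tool_rot']).as_matrix()
print(s['tcp_pos'],'F tool',Rt.T@s['force'],s['ft_torque'],s['finger_gap'],s['gripper_force'])
snap('side','d'+n); snap('wrist','w'+n)
S,D,W=[cv2.imread(f'pics/{k}{n}.png') for k in 'sdw']
f=lambda a,w,h: cv2.resize(a,(w,h),interpolation=cv2.INTER_CUBIC)
cv2.imwrite(f'pics/c{n}.png',np.hstack([f(S[145:185,305:345],250,250),f(D[165:205,305:345],250,250),f(W[220:345,235:385],300,250)]))
E
python3 look.py 5
```

```text
[0.58048865 0.14919324 0.08277917] F tool [ 0.75796787 -6.7233808  -3.45152973] [1.11825997 0.35683698 0.02580916] 0.4642358113160365 3.2345564081333578
```

View pics/c5.png

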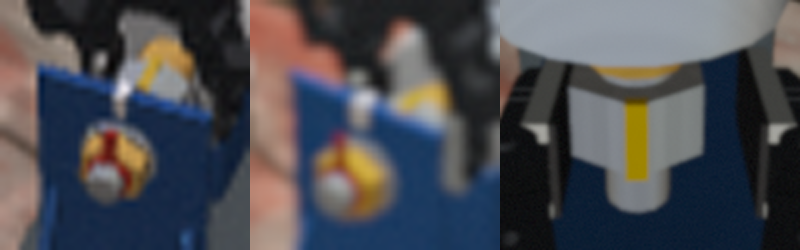

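The pointer is up, with the yellow corner centred at (637,140) in the crop. I'll close in stages, shifting the hand so the left pad keeps its place.

step_arm(targets="0 -0.5 0 0; 0 -1 0 0; 0 -1.5 0 0; 0 -1.5 0 0", gripper=0.57)

```text
t: 6.85
tcp_pos: [0.5799, 0.1507, 0.0829]
tool_rot: [0.986, 0.169, -0.0, -0.001]
force: [-2.3, 6.2, 3.4]
finger_gap: 0.433
gripper_force: 3.3
```

step_arm(targets="0 -0.5 0 0; 0 -1 0 0; 0 -1.5 0 0; 0 -1.5 0 0", gripper=0.61)

```text
t: 7.25
tcp_pos: [0.5794, 0.1523, 0.083]
tool_rot: [0.986, 0.169, -0.0, -0.001]
force: [-1.2, 6.6, 3.9]
finger_gap: 0.391
gripper_force: 3.6
```

step_arm(targets="0 -0.5 0 0; 0 -1 0 0; 0 -1.3 0 0; 0 -1.3 0 0", gripper=0.65)

```text
t: 7.65
tcp_pos: [0.5788, 0.1539, 0.0832]
tool_rot: [0.986, 0.169, -0.0, -0.002]
force: [-2.1, 6.9, 5.8]
finger_gap: 0.352
gripper_force: 4.2
```

step_arm(targets="0 0 0 0; 0 0 0 0; 0 0 0 0; 0 0 0 0", gripper=0.75, squeeze=60)

```text
t: 8.05
tcp_pos: [0.5788, 0.1539, 0.0834]
tool_rot: [0.986, 0.169, -0.0, -0.002]
force: [-2.3, 8.5, 6.3]
finger_gap: 0.337
gripper_force: 59.4
```

```bash
python3 look.py 6
```

```text
[0.57880467 0.1539184  0.08342611] F tool [-0.38210217 -8.42054567 -6.83928156] [1.38483352e+00 5.62550939e-01 1.24590200e-03] 0.3374499954620944 59.42744339641649
```

View pics/c6.png

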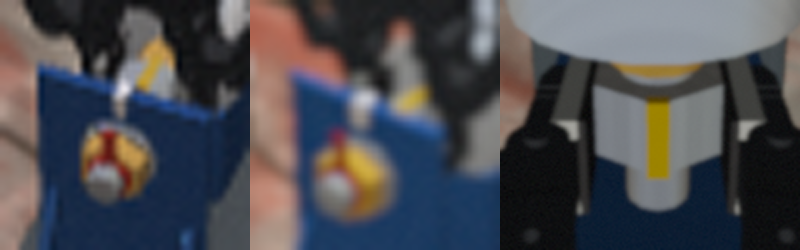

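The fingers grip both flats at 59 N. The yellow corner (column 658) is centred on the head (594–723) and the pointer is at the mark.

```bash
python3 -c "
from station import manip
print(manip.sign_off())"
```

```text
the job is handed in; nothing more can be done
None
```

I gripped the smaller bracket's bolt head by both flats at about 59 N, turned the pointer upright to the white mark, and handed the job in at about 8 s, still holding it; no verdict was returned. The angle was judged only by eye from the pictures, and I did not check the jar, tin and stone again at the end, though the arm's path stayed clear of them.

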